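Close and lock a leaf fixture on its workpiece

TASK

Get the loaded leaf fixture ready for the machine with fingertips only: push the aluminium block along its channel until it butts against the end stop, then swing the standing leaf down flat over it, then push the swing latch round over the leaf's tongue until it rests against its stop pin. Nothing is to be gripped or lifted, and the other things stay where they are. Finish with the hand clear.

Things in the scene. Friction and masses are not known exactly. Their poses are not given: they have to be found in the camera images.
- fixture: Leaf fixture, screwed down: steel base plate 12 mm thick, x -70 to 75, y -49 to 66 mm, plus a 44 mm wide ledge on to y = -99. Origin: on the work surface below the channel's middle; z up, +x to the hinge (away from the robot at yaw 0), +y to the end stop. Channel along y, floor z = 12 mm, open at -y, between walls at x = -17 and 17 (12 thick, y -36 to 30, top z = 31.5 mm).
- end_stop (a point): middle of the end stop's face that the block must meet, at x = 0, y = 29, z = 22 mm in the fixture's frame; the stop's top is at z = 30 mm.
- block_center (a point): Centre of the workpiece in the channel: loose aluminium block, 30 (x) by 80 (y) by 20 mm high, about 0.13 kg, axes as the fixture's; 2 mm play to each wall. Starts 12 to 30 mm short of the end stop. Home, its centre is at y = -11, z = 22 mm in the fixture's frame and its -y end stands out 26 mm beyond the leaf's edge. A slot 14 mm wide, 8 deep crosses its top, centred 11 mm to +y of its centre.
- leaf (a joint): Leaf angle (rad): 0 = shut, flat over the channel, top at z = 42 mm; starts standing open, leaning back, at 1.65 to 1.95; limit 2.0. Stiff hinge: stays where left, takes 1 to 2 N at the front, must be pushed all the way down. Its key bar (9 mm wide, 7 mm below the underside) enters the block's slot: it shuts only when the block is home to about 2 mm.
- leaf_hinge (a point): Middle of the leaf's hinge line, which runs along the fixture's y, at x = 55, z = 38 mm in its frame. The leaf is 8 mm thick (4 mm each side of the hinge line's plane), 50 mm wide (y -25 to 25), reaches 90 mm from the hinge line and ends in a 20 mm wide tongue out to 111 mm. Hinge lugs and barrel: 17 mm across, top z = 46.5 mm.
- leaf_front (a point): Point in the middle of the leaf's outer face (the upper face when shut; it looks away from the robot when the leaf stands), 85 mm from the hinge line.
- latch (a joint): Angle of the swing latch (rad): 0 = locked, bar along the fixture's -y across the leaf's tongue, on its stop pin; opening is clockwise from above; at 1.57 it points along -x; starts at 1.1 to 1.55. Stays where left; about 1 N at the knob moves it. The bar passes 1.5 mm above the shut leaf's tongue; the tongue blocks it if the leaf is not down.
- latch_pivot (a point): The latch's pivot on its upright post, at half the bar's thickness: x = -50, y = 45, z = 47.5 mm in the fixture's frame. The flat steel bar is 12 mm wide, 85 mm long from the pivot, from z = 43.5 to 51.5 mm; on it, 77 mm from the pivot, a round black knob 15 mm across, top at z = 70.5 mm.
- latch_stop (a point): Upright round stop pin of the latch, 10 mm across, top z = 52 mm, at x = -38.5, y = -33 mm in the fixture's frame.
- spare_block: Bystander: a second block of the same shape, lying on the work surface behind the fixture; origin under its centre.
- loupe: Bystander: black loupe, 36 mm across, 32 mm high, standing to the left of the fixture's front; origin under its centre.
- spanner: Bystander: small flat spanner, 123 x 23 x 4 mm, lying between robot and fixture.
- hex_key: Bystander: black hex key, 88 x 29 x 5 mm, lying near the fixture's front right corner.
There are look-alikes about, which are no part of the job. What is shaped like the part that bears block_center but blue or turquoise is not meant.

How it is judged:
By the outcome, as a careful person would: the job done as asked, in the order asked, and still so for the second after the job is handed in, with the robot touching nothing.
It also fails if it takes over 54 s, if anything falls off the work surface, if the arm or the gripper's body presses on something with over 40 N, if the wrist force passes 120 N, or if a joint passes its speed limit or range.

ROBOT

A 7-joint arm with a two-finger parallel gripper is mounted at the origin on a cart in front of the work surface, level with it; the furniture and walls round the work are solid. World frame = base frame: x ahead of the robot, y to its left, z up, the work surface at z = 0. Lengths are in m, angles in rad, forces in N, time in s.
With the tool pointing down it reaches from about 0.4 to 0.85 m from the base axis. Payload 10.4 kg.
Tool frame: the origin (TCP) lies midway between the tips of the shut fingers; the grasp point (between the pads) lies 19 mm behind it; z points along the fingers, y is the line along which they close (so a half turn about z gives the same grasp; the last joint's range is limited). The gripper opens to 87 mm and grips with 3 to 60 N. Pads are 19 mm wide; open, the fingers measure 117 mm over their backs; the gripper's body (75 mm by 190 mm) begins 51 mm behind the grasp point.
Start: joints at [1.148, 0.332, -0.065, 1.46, 0.022, 1.35, -0.088], TCP at [0.243, -0.576, 0.186] pointing down, gripper open.
Joint ranges: [-2.6, 2.6], [-0.5, 2.12], [-1.47, 1.34], [0.16, 2.42], [-1.27, 4.41], [0.06, 2.06], [-2.6, 2.6]. Speed limits (rad/s): [2.22, 2.22, 2.79, 2.79, 3.14, 3.14, 3.14].

INTERFACE

Orientations are given as a unit quaternion [x, y, z, w].
In Python, from bench import r gives the robot as it stands.
- The arm moves only by the tool apply_moves, never from a script. Its argument "steps" is a list of rows, each a list of 7 numbers: the turn, a rotation vector about the tool's x, y, z in rad, then the shift along the tool's x, y, z in mm, then the opening, from -1 (shut) to 1 (fully open). In form: [[ax, ay, az, x, y, z, claw], ...]. A call has 1 to 20 rows; each row is the pose to reach, as a shift and turn from the pose commanded when the call began, along the tool's axes at that moment; what a row does not reach only later rows make up. A row lasts 1/12 s, in which the tool goes at most 41.7 mm and 7.16 degrees, less where a joint would pass 70% of its speed; a pose out of reach is approached as far as the arm can. A call with a gripper value outside its range is refused whole. The fingers move at their own pace and stop on an object; "force" is the grip in N (left out, the last holds). Time passes only in rows, so rows that repeat a pose let the fingers close. It gives the time, the measured TCP pose, the force, the opening and the grip force at its end, in the units of the state.
- r.read_state(): the state, without advancing time (a new reading comes with each control period).
- r.camera(name): name is "side" or "top" or "wrist"; returns a dict with "pixels" (384x512x3 uint8, red, green, blue), "z_map" (384x512 float32, m along the optical axis (not along the pixel's ray), 0 where there is no reading), "fovy" (degrees; the focal length in pixels is half the picture's height over the tangent of half this angle, whatever the lens; pixels are square), "cx", "cy" (the principal point, pixels), "position" and "orientation" of the camera in the world. Camera axes: x right, y down, z forward; pixel columns grow to the right and rows downward; lengths in m; the calibration is good to about 2 mm. A picture is of the moment at which its call begins.
- r.close_job(): hands the job in; it is judged then, once.
The state is a dict: "time": time; "joint_positions": joint angles; "joint_vel": joint speeds; "joint_torque": joint torques, N m; "ee_pos": TCP position; "eef_rot": TCP orientation; "ft_force": force on the tool from outside, world axes, zero at the start; "torque": the same for the moment, N m; "width": finger opening in m; "grip_force": force on a finger pad.
Only numpy, scipy, OpenCV 4.12 (cv2) and the standard library are available. Lean on these libraries where they do the work, as an engineer would, in place of code of your own. Each camera call takes 0.05 s, during which the arm holds its last target. There are 200 camera calls.

## Working session

There is one attempt and no reset: what is moved stays moved. The work goes in short steps, Python scripts to look and compute and a tool call to move; the robot and the scene stay as the last step left them, time stands still between calls to the robot, and variables do not carry over. Pictures are saved under pics/ and viewed, at most 10 in all, crops included, and the job is handed in when it is done.

Besides the shell and the picture viewer there is one more tool, called after ">>>" by a JSON object that holds its "api" and its "payload". apply_moves: Moves the arm, as the interface text tells. Its arguments: {"type":"object","properties":{"steps":{"type":"array","items":{"type":"array","items":{"type":"number"}}},"force":{"type":"number"}},"required":["steps"]}

```bash
mkdir -p pics; ls; cat > h.py <<'E'
import numpy as np, cv2
from scipy.spatial.transform import Rotation as R
from bench import r
def snap(n,f):
    c=r.camera(n); cv2.imwrite(f'pics/{f}.png',cv2.resize(c['pixels'][:,:,::-1],(800,600),interpolation=cv2.INTER_CUBIC)); 
    np.savez(f'pics/{f}.npz',**c); return c
def pts(c):
    z=c['z_map'];H,W=z.shape;f=H/2/np.tan(np.radians(float(c['fovy']))/2)
    v,u=np.mgrid[:H,:W]
    P=np.stack([(u-c['cx'])/f*z,(v-c['cy'])/f*z,z],-1)
    return P@R.from_quat(c['orientation']).as_matrix().T+c['position']
def st():
    s=r.read_state(); print({k:np.round(s[k],3).tolist() for k in ['time','ee_pos','eef_rot','joint_positions','ft_force','width']}); return s
E
python3 - <<'E'
from h import *
for n in ['top','side']:
    c=snap(n,n+'1'); print(n,c['position'],c['orientation'],c['fovy'])
st()
E
```

```text
pics
top [ 0.36016981 -0.00321125  0.92891022] [ 0.71333968 -0.69434355  0.07599266 -0.05708461] 54.29826681861405
side [ 0.16820639 -0.28835581  0.9137382 ] [ 0.87435774 -0.41949475  0.10211    -0.22157674] 47.98986629155849
{'time': 0.1, 'ee_pos': [0.243, -0.575, 0.185], 'eef_rot': [0.98, 0.199, -0.0, -0.001], 'joint_positions': [1.148, 0.333, -0.065, 1.461, 0.022, 1.35, -0.088], 'ft_force': [-0.197, 0.478, 0.686], 'width': 0.087}
```

View pics/top1.png

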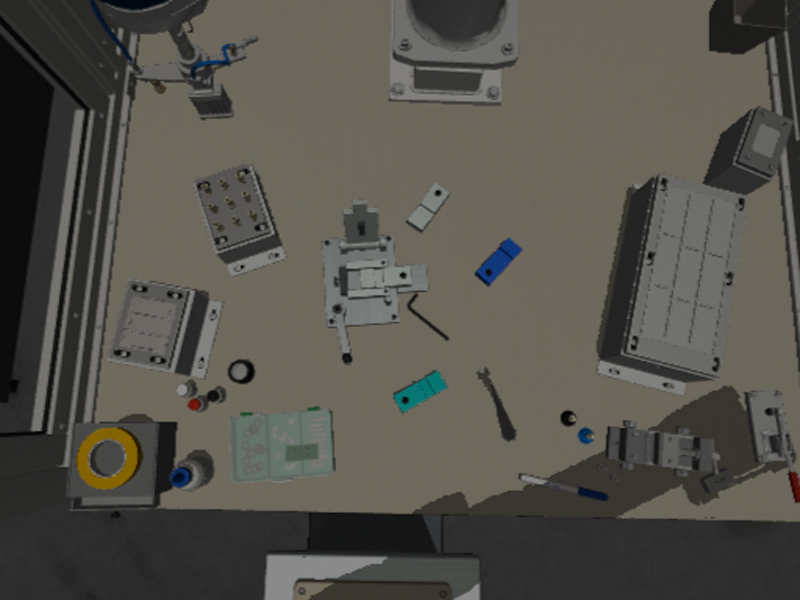

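View pics/side1.png

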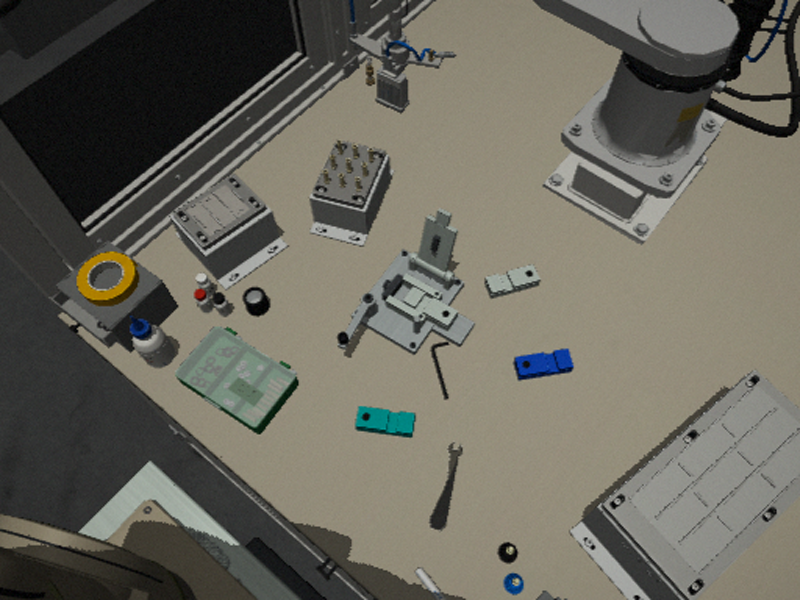

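```bash
python3 - <<'E'
from h import *
c=dict(np.load('pics/top1.npz'));P=pts(c)
s=0.64
for n,u,v in [('c++',323,238),('c-+',328,326),('c--',398,322),('c+-',393,235),('knob',347,357),('block',390,276),('hinge',362,243),('leaftip',361,202)]:
    i,j=int(v*s),int(u*s); print(n,np.round(P[i,j]*1000).tolist())
cv2.imwrite('pics/crop1.png',cv2.resize(c['pixels'][115:240,195:295,::-1],None,fx=4.8,fy=4.8,interpolation=cv2.INTER_CUBIC))
E
```

```text
c++ [639.0, 100.0, 1.0]
c-+ [494.0, 86.0, 1.0]
c-- [502.0, -26.0, 8.0]
c+- [645.0, -15.0, 12.0]
knob [439.0, 47.0, 70.0]
block [572.0, -12.0, 31.0]
hinge [619.0, 34.0, 50.0]
leaftip [650.0, 32.0, 147.0]
```

View pics/crop1.png

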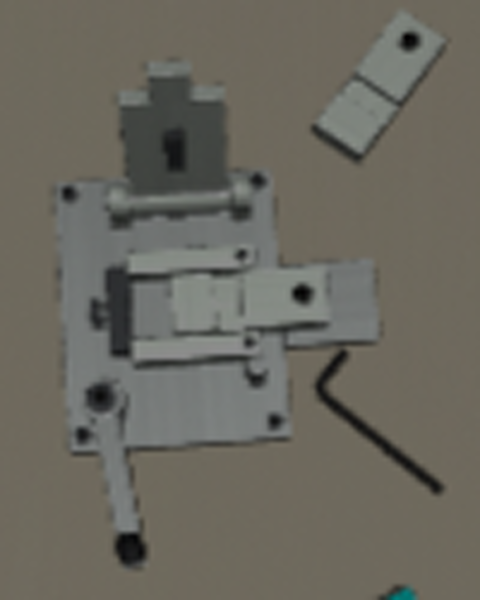

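```bash
cat >> h.py <<'E'
def proj(c,X):
    f=384/2/np.tan(np.radians(float(c['fovy']))/2)
    q=(X-c['position'])@R.from_quat(c['orientation']).as_matrix()
    return np.stack([q[:,0]/q[:,2]*f+c['cx'],q[:,1]/q[:,2]*f+c['cy']],-1)
def unproj(c,uv,z):
    f=384/2/np.tan(np.radians(float(c['fovy']))/2)
    d=np.array([(uv[0]-c['cx'])/f,(uv[1]-c['cy'])/f,1])@R.from_quat(c['orientation']).as_matrix().T
    return c['position']+d*(z-c['position'][2])/d[2]
def F2W(p,X): 
    X=np.atleast_2d(X)/1000.; k,s=np.cos(p[2]),np.sin(p[2])
    return np.c_[p[0]+k*X[:,0]-s*X[:,1],p[1]+s*X[:,0]+k*X[:,1],X[:,2]]
def W2F(p,X):
    X=np.atleast_2d(X)-[p[0],p[1],0]; k,s=np.cos(p[2]),np.sin(p[2])
    return 1000*np.c_[k*X[:,0]+s*X[:,1],-s*X[:,0]+k*X[:,1],X[:,2]]
E
python3 - <<'E'
from h import *
from scipy.optimize import least_squares
c=dict(np.load('pics/top1.npz'))
X=np.array([[75,66,12],[-70,66,12],[-70,-49,12],[75,-49,12],[22,-99,12],[-22,-99,12],[-38.5,-33,52],[17,30,31.5],[-17,-36,31.5]])
U=np.array([[57,187],[72,454],[288,438],[273,175],[374,261],[380,341],[257,366],[129,275],[257,335]])/4.8+[195,115]-.4
g=lambda p:(proj(c,F2W(p,X))-U).ravel()
s=least_squares(g,[.57,.035,.06],loss='soft_l1');print(s.x,np.round(g(s.x).reshape(-1,2),1).tolist());p=s.x
px=lambda u,v:np.array([u,v])/4.8+[195,115]-.4
for n,uv,z in [('knob',(130,543),.0705),('bl',(329,265),.032),('bl',(329,324),.032),('bl',(174,276),.032),('bl',(175,331),.032)]:
    print(n,W2F(p,unproj(c,px(*uv),z)).round(1))
P=pts(c);Q=W2F(p,P.reshape(-1,3));m=(Q[:,2]>60)&(abs(Q[:,1])<25)&(Q[:,0]>30)&(Q[:,0]<140);print(Q[m][Q[m][:,2].argsort()][::8].round())
E
```

```text
[0.56547282 0.02584082 0.09485775] [[-0.4, -0.8], [-0.8, 0.1], [0.8, 0.4], [-0.1, -1.0], [-0.0, 0.1], [0.1, 0.4], [0.2, 0.3], [-0.4, 0.4], [0.7, -0.3]]
knob [[-123.2   34.    70.5]]
bl [[ 16.5 -73.8  32. ]]
bl [[-14.5 -71.4  32. ]]
bl [[15.7  6.1 32. ]]
bl [[-13.1   7.3  32. ]]
[[ 58.  -5.  60.]
 [ 59.  19.  62.]
 [ 57.   7.  64.]
 [ 58. -22.  65.]
 [ 58.  24.  66.]
 [ 61.  -3.  68.]
 [ 60.  -1.  69.]
 [ 60.   7.  71.]
 [ 61. -17.  73.]
 [ 63. -10.  76.]
 [ 62.  23.  78.]
 [ 64.  -8.  80.]
 [ 63. -25.  81.]
 [ 64.  13.  83.]
 [ 64. -20.  84.]
 [ 65.  -6.  86.]
 [ 66. -13.  88.]
 [ 65. -22.  89.]
 [ 68. -13.  91.]
 [ 67.  17.  92.]
 [ 66.  10.  93.]
 [ 66.  24.  95.]
 [ 67.  10.  97.]
 [ 70. -14.  98.]
 [ 61.  -1.  99.]
 [ 61.   3. 100.]
 [ 68.  16. 102.]
 [ 70.  12. 103.]
 [ 70. -23. 105.]
 [ 64.   3. 106.]
 [ 70.   0. 107.]
 [ 70.   9. 109.]
 [ 72.  11. 110.]
 [ 71.   2. 111.]
 [ 72. -23. 112.]
 [ 72.  20. 114.]
 [ 73.   7. 116.]
 [ 73.  18. 117.]
 [ 72.   9. 118.]
 [ 74.  13. 119.]
 [ 75.  -5. 120.]
 [ 77. -12. 121.]
 [ 74. -16. 122.]
 [ 76. -14. 124.]
 [ 78. -10. 124.]
 [ 75.  22. 125.]
 [ 77.  19. 126.]
 [ 79.  17. 126.]
 [ 76.  17. 127.]
 [ 79. -15. 128.]
 [ 76.  -1. 131.]
 [ 77.  -3. 134.]
 [ 79.   1. 136.]
 [ 80.   5. 141.]
 [ 81.  -6. 144.]
 [ 80.  -2. 145.]
 [ 84.  -4. 146.]
 [ 84.  -2. 147.]
 [ 81.  -4. 148.]]
```

```bash
cat >> h.py <<'E'
p=np.array([0.56547,0.02584,0.09486])
def row(T,yaw=0,ref=None):
    """fixture mm TCP target, tool x at yaw (fixture) -> row from current pose"""
    s=r.read_state(); pos,q=(s['ee_pos'],R.from_quat(s['eef_rot'])) if ref is None else ref
    a=p[2]+yaw; t=R.from_matrix(np.array([[np.cos(a),np.sin(a),0],[np.sin(a),-np.cos(a),0],[0,0,-1]]))
    w=F2W(p,T)[0]
    return np.r_[(q.inv()*t).as_rotvec().round(3), (q.inv().apply(w-pos)*1000).round(1)].tolist()
def where():
    s=r.read_state(); print('t',round(float(s['time']),2),'F',W2F(p,s['ee_pos'])[0].round(1),'R',R.from_quat(s['eef_rot']).as_matrix()[:,0].round(3),'f',np.round(s['ft_force'],1),'w',round(float(s['width']),3))
E
python3 - <<'E'
from h import *
where(); print(row([0,-110,150])); print(row([0,-110,60]))
E
```

```text
t 0.1 F [-377.9 -568.   184.9] R [ 0.921  0.389 -0.   ] f [-0.2  0.5  0.7] w 0.087
[-0.001, 0.0, 0.305, 498.0, -323.3, 35.3]
[-0.001, 0.0, 0.305, 498.0, -323.2, 125.3]
```

>>> {"api": "apply_moves", "payload": {"steps": [[0,0,0.1,100,-65,10,-1],[0,0,0.305,498,-323,35,-1],[0,0,0.305,498,-323,35,-1],[0,0,0.305,498,-323,35,-1],[0,0,0.305,498,-323,35,-1],[0,0,0.305,498,-323,35,-1],[0,0,0.305,498,-323,35,-1],[0,0,0.305,498,-323,35,-1],[0,0,0.305,498,-323,35,-1],[0,0,0.305,498,-323,35,-1],[0,0,0.305,498,-323,35,-1],[0,0,0.305,498,-323,35,-1],[0,0,0.305,498,-323,35,-1],[0,0,0.305,498,-323,35,-1],[0,0,0.305,498,-323,35,-1],[0,0,0.305,498,-323,35,-1],[0,0,0.305,498,-323,35,-1],[0,0,0.305,498,-323,35,-1]]}}

```text
time: 1.6
ee_pos: [0.5757, -0.0857, 0.1503]
eef_rot: [0.999, 0.047, -0.0, 0.0]
ft_force: [0.2, -0.7, -0.0]
width: 0.0005
grip_force: 0.0
```

```bash
python3 - <<'E'
from h import *
c=snap('wrist','w1'); where(); print(row([0,-110,24]),row([0,-60,24]));print(c['position'],c['fovy'])
E
```

```text
t 1.65 F [  -0.4 -112.4  150.5] R [ 0.996  0.093 -0.001] f [0.2 0.6 0.4] w 0.001
[0.001, 0.001, -0.002, 0.5, -2.5, 126.5] [0.001, 0.001, -0.002, 0.4, -52.5, 126.5]
[ 0.65840884 -0.07778252  0.34955891] 58.895271443579446
```

View pics/w1.png

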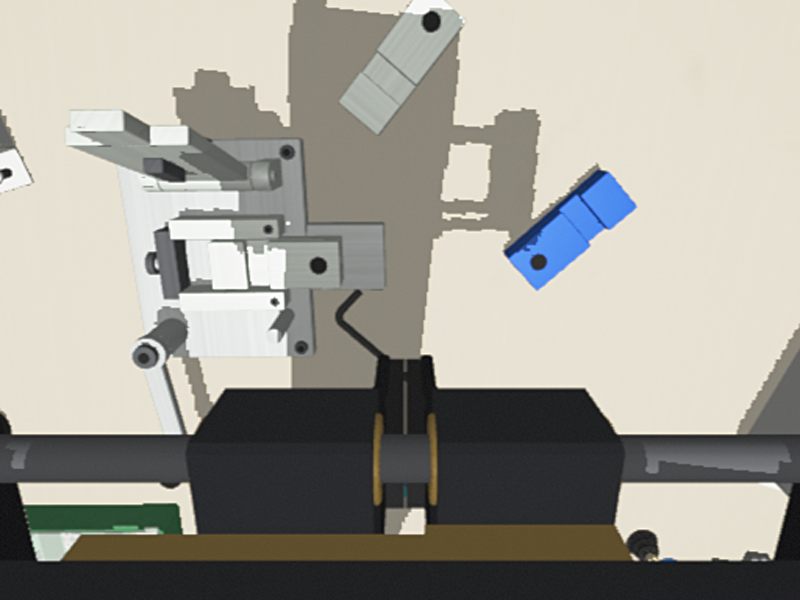

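```bash
python3 - <<'E'
from h import *
c=dict(np.load('pics/w1.npz'))
for n,uv,z in [('75,-49',(303,139),.012),('-70,-49',(313,356),.012),('22,-99',(385,223),.012),('-22,-99',(385,290),.012),('block',(341,238),.032),('block',(340,288),.032)]:
    print(n,W2F(p,unproj(c,np.array(uv)*.64-.2,z)).round(1))
E
```

```text
75,-49 [[ 76.2 -50.2  12. ]]
-70,-49 [[-67.7 -48.6  12. ]]
22,-99 [[ 24.6 -99.5  12. ]]
-22,-99 [[-20.2 -99.   12. ]]
block [[ 18.9 -73.5  32. ]]
block [[-12.7 -71.7  32. ]]
```

>>> {"api": "apply_moves", "payload": {"steps": [[0,0,0,1,0,40,-1],[0,0,0,1,0,80,-1],[0,0,0,1,0,112,-1],[0,0,0,1,0,126,-1],[0,0,0,1,-8,126,-1],[0,0,0,1,-16,126,-1],[0,0,0,1,-22,126,-1],[0,0,0,1,-28,126,-1],[0,0,0,1,-33,126,-1],[0,0,0,1,-38,126,-1],[0,0,0,1,-42,126,-1],[0,0,0,1,-44,126,-1],[0,0,0,1,-45,126,-1],[0,0,0,1,-46,126,-1]]}}

```text
time: 2.82
ee_pos: [0.5729, -0.0386, 0.0247]
eef_rot: [0.999, 0.047, 0.0, 0.0]
ft_force: [-0.0, -1.3, 0.0]
width: 0.0004
grip_force: 0.0
```

```bash
python3 - <<'E'
from h import *
where()
E
```

```text
t 2.82 F [  1.3 -64.8  24.7] R [ 0.996  0.095 -0.   ] f [-0.  -1.3  0. ] w 0.0
```

>>> {"api": "apply_moves", "payload": {"steps": [[0,0,0,0,-2,0,-1],[0,0,0,0,-4,0,-1],[0,0,0,0,-5,0,-1]]}}

```text
time: 3.07
ee_pos: [0.5724, -0.0333, 0.0246]
eef_rot: [0.999, 0.047, 0.0, -0.0]
ft_force: [-0.5, 0.0, -0.4]
width: 0.0008
grip_force: 0.0
```

>>> {"api": "apply_moves", "payload": {"steps": [[0,0,0,0,-2,0,-1],[0,0,0,0,-3,0,-1],[0,0,0,0,-4,0,-1]]}}

```text
time: 3.32
ee_pos: [0.5721, -0.0294, 0.0246]
eef_rot: [0.999, 0.047, 0.0, 0.0]
ft_force: [0.1, -0.4, 0.6]
width: 0.0005
grip_force: 0.0
```

```bash
python3 - <<'E'
from h import *
c=r.camera('wrist'); cv2.imwrite('pics/w2.png',cv2.resize(c['pixels'][60:340,40:330,::-1],None,fx=2,fy=2)); np.savez('pics/w2.npz',**c)
where()
E
```

```text
t 3.37 F [  1.3 -55.4  24.6] R [0.995 0.095 0.   ] f [ 0.2 -0.6 -0.9] w 0.0
```

View pics/w2.png

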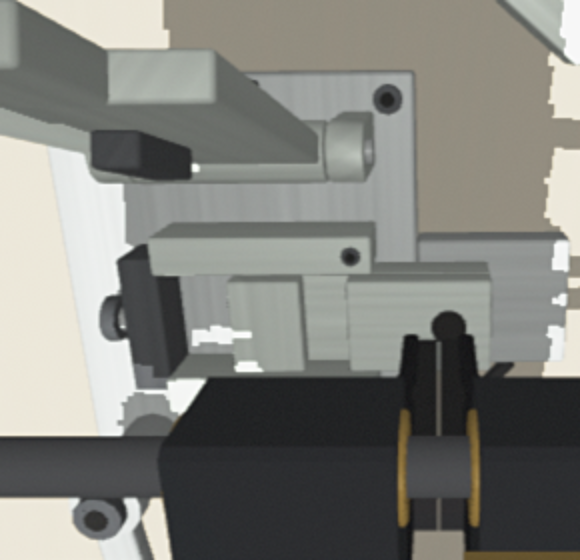

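```bash
python3 - <<'E'
from h import *
c=dict(np.load('pics/w2.npz')); s=r.read_state()
cr=lambda q:((q-[40,60])*2).round()
print('tcp px',cr(proj(c,s['ee_pos'][None])))
print('corners',cr(proj(c,F2W(p,[[75,-49,12],[22,-99,12],[-22,-99,12],[15,-72.5,32],[-15,-72.5,32]]))))
P=pts(c)
for u,v in [(440,345),(425,350),(470,300),(400,110),(440,420)]: 
    i,j=int(v/2+60),int(u/2+40); print((u,v),P[i,j].round(3),W2F(p,P[i,j]).round(1))
print(c['position'],R.from_quat(c['orientation']).as_matrix().round(2).tolist())
t=r.camera('top');np.savez('pics/top2.npz',**t); print('top tcp',proj(t,s['ee_pos'][None])/.64)
cv2.imwrite('pics/top2.png',cv2.resize(t['pixels'][115:240,195:315,::-1],None,fx=4.8,fy=4.8,interpolation=cv2.INTER_CUBIC))
E
```

```text
tcp px [[437. 318.]]
corners [[416.  76.]
 [571. 244.]
 [564. 367.]
 [494. 286.]
 [492. 376.]]
(440, 345) [ 0.582 -0.029  0.065] [[ 11.  -56.2  64.8]]
(425, 350) [ 0.581 -0.025  0.068] [[ 10.9 -52.1  68.1]]
(470, 300) [ 0.582 -0.038  0.032] [[ 10.3 -65.3  31.8]]
(400, 110) [ 0.634 -0.012  0.014] [[ 65.1 -44.2  14.4]]
(440, 420) [ 0.582 -0.029  0.101] [[ 11.  -56.  101.5]]
[ 0.65459468 -0.02145537  0.22392994] [[0.09, -0.95, -0.3], [-1.0, -0.09, -0.03], [0.0, 0.3, -0.95]]
top tcp [[400.09668799 276.43121324]]
```

View pics/top2.png

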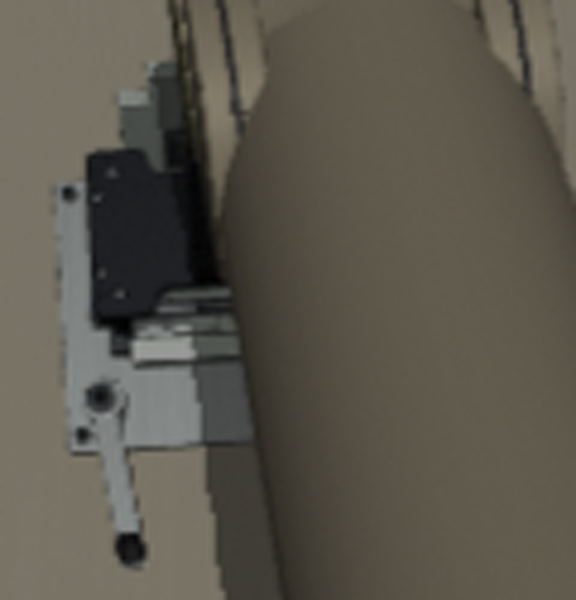

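```bash
python3 - <<'E'
from h import *
for f,cr in [('w2',None),('w1',None)]:
    c=dict(np.load(f'pics/{f}.npz'));P=pts(c); 
    if f=='w2': cols=[(40+425/2),(40+455/2)]; rows=range(215,300,6)
    else: cols=[.64*392,.64*418]; rows=range(215,290,6)
    for u in cols: print(f,int(u),[ [v]+W2F(p,P[v,int(u)])[0].round(0).tolist() for v in rows])
st()
E
```

```text
w2 252 [[215, 7.0, -51.0, 32.0], [221, 3.0, -51.0, 31.0], [227, -0.0, -51.0, 33.0], [233, 12.0, -52.0, 67.0], [239, 11.0, -52.0, 72.0], [245, 11.0, -52.0, 79.0], [251, 11.0, -52.0, 86.0], [257, 10.0, -53.0, 90.0], [263, 11.0, -53.0, 96.0], [269, 11.0, -53.0, 101.0], [275, 11.0, -53.0, 105.0], [281, 33.0, -54.0, 145.0], [287, 33.0, -54.0, 147.0], [293, 32.0, -54.0, 148.0], [299, 31.0, -54.0, 150.0]]
w2 267 [[215, 7.0, -61.0, 32.0], [221, 4.0, -61.0, 33.0], [227, -0.0, -61.0, 33.0], [233, 11.0, -60.0, 65.0], [239, 10.0, -60.0, 71.0], [245, 11.0, -59.0, 79.0], [251, 10.0, -59.0, 84.0], [257, 11.0, -59.0, 91.0], [263, 11.0, -59.0, 96.0], [269, 11.0, -59.0, 101.0], [275, 11.0, -59.0, 105.0], [281, 34.0, -58.0, 146.0], [287, 33.0, -58.0, 147.0], [293, 33.0, -58.0, 149.0], [299, 31.0, -58.0, 149.0]]
w1 250 [[215, -58.0, -102.0, 0.0], [221, -65.0, -102.0, -0.0], [227, -73.0, -102.0, -1.0], [233, 9.0, -107.0, 192.0], [239, 10.0, -108.0, 200.0], [245, 9.0, -108.0, 204.0], [251, 9.0, -108.0, 210.0], [257, 9.0, -108.0, 216.0], [263, 10.0, -108.0, 222.0], [269, 10.0, -108.0, 227.0], [275, 10.0, -108.0, 232.0], [281, 32.0, -110.0, 271.0], [287, 32.0, -110.0, 274.0]]
w1 267 [[215, -58.0, -121.0, 1.0], [221, -66.0, -121.0, -1.0], [227, -73.0, -121.0, -1.0], [233, 9.0, -116.0, 191.0], [239, 9.0, -116.0, 198.0], [245, 9.0, -116.0, 205.0], [251, 9.0, -116.0, 210.0], [257, 9.0, -116.0, 216.0], [263, 9.0, -115.0, 221.0], [269, 9.0, -115.0, 226.0], [275, 9.0, -115.0, 230.0], [281, 32.0, -114.0, 271.0], [287, 32.0, -114.0, 273.0]]
{'time': 3.417, 'ee_pos': [0.572, -0.029, 0.025], 'eef_rot': [0.999, 0.048, 0.0, -0.0], 'joint_positions': [0.334, 0.399, -0.436, 1.759, 0.193, 1.025, -1.648], 'ft_force': [-0.073, -0.281, 0.021], 'width': 0.001}
```

```bash
python3 - <<'E'
from h import *
c=r.camera('side');np.savez('pics/s2.npz',**c)
s=r.read_state();u,v=proj(c,s['ee_pos'][None])[0];print(u,v)
u0,v0=int(u)-60,int(v)-60
cv2.imwrite('pics/s2.png',cv2.resize(c['pixels'][v0:v0+110,u0:u0+120,::-1],None,fx=5,fy=5,interpolation=cv2.INTER_CUBIC)); print(u0,v0)
Q=W2F(p,pts(c).reshape(-1,3)); m=(abs(Q[:,0]-1)<14)&(abs(Q[:,1]+56)<22)&(Q[:,2]>34)
print(m.sum(),Q[m][Q[m][:,2].argsort()][:200:12].round(0).tolist())
E
```

```text
283.63653138395483 200.5906709526044
223 140
276 [[1.0, -62.0, 34.0], [-10.0, -56.0, 65.0], [-11.0, -62.0, 72.0], [-12.0, -49.0, 80.0], [9.0, -77.0, 154.0], [8.0, -67.0, 163.0], [9.0, -73.0, 171.0], [12.0, -76.0, 173.0], [-12.0, -76.0, 175.0], [-6.0, -69.0, 187.0], [12.0, -35.0, 456.0], [12.0, -36.0, 456.0], [14.0, -73.0, 456.0], [6.0, -61.0, 456.0], [11.0, -63.0, 457.0], [11.0, -40.0, 457.0], [8.0, -35.0, 457.0]]
```

View pics/s2.png

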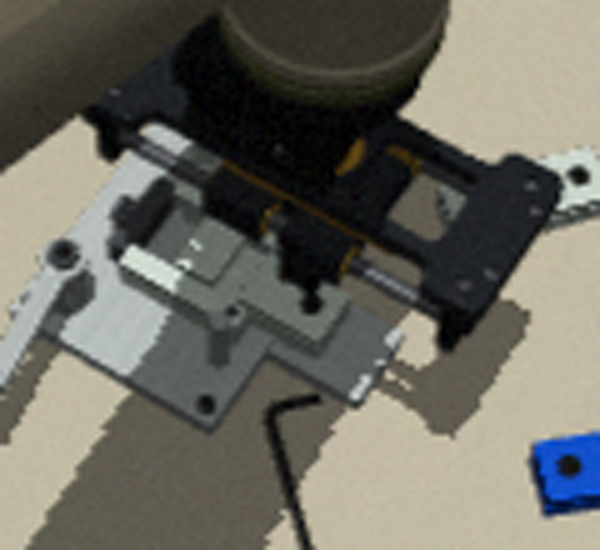

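>>> {"api": "apply_moves", "payload": {"steps": [[0,0,0,0,25,0,-1],[0,0,0,0,47,0,-1],[0,0,0,0,47,20,-1],[0,0,0,0,47,38,-1],[0,0,0,0,47,43,-1],[0,0,0,0,43,43,-1]]}}

```text
time: 3.97
ee_pos: [0.5749, -0.073, -0.0198]
eef_rot: [0.999, 0.047, -0.001, -0.0]
ft_force: [-0.2, 0.5, -0.1]
width: 0.0005
grip_force: 0.0
```

```bash
python3 - <<'E'
from h import *
c=r.camera('wrist'); np.savez('pics/w3.npz',**c); P=pts(c)
where()
s=r.read_state(); u=int(proj(c,(s['ee_pos']+[0,0,.04])[None])[0][0])
for du in(-6,6): print([W2F(p,P[v,u+du])[0].round(0).tolist() for v in range(219,250,3)])
print([W2F(p,P[240,k])[0].round(0).tolist() for k in range(u-22,u+23,3)])
E
```

```text
t 4.02 F [  1.1 -97.5 -18.5] R [ 0.995  0.095 -0.001] f [1.  0.8 0.8] w 0.001
[[14.0, -94.0, 12.0], [12.0, -94.0, 12.0], [10.0, -94.0, 12.0], [9.0, -94.0, 13.0], [10.0, -94.0, 19.0], [9.0, -94.0, 22.0], [10.0, -94.0, 27.0], [10.0, -94.0, 30.0], [10.0, -95.0, 33.0], [10.0, -95.0, 36.0], [10.0, -95.0, 39.0]]
[[9.0, -100.0, 1.0], [7.0, -100.0, 0.0], [5.0, -100.0, -0.0], [3.0, -100.0, -0.0], [10.0, -100.0, 19.0], [10.0, -100.0, 23.0], [10.0, -100.0, 26.0], [10.0, -100.0, 29.0], [10.0, -100.0, 33.0], [10.0, -100.0, 36.0], [9.0, -100.0, 38.0]]
[[1.0, -85.0, 11.0], [2.0, -87.0, 13.0], [2.0, -89.0, 13.0], [12.0, -91.0, 33.0], [12.0, -93.0, 34.0], [11.0, -94.0, 32.0], [10.0, -95.0, 29.0], [10.0, -97.0, 29.0], [9.0, -98.0, 29.0], [9.0, -100.0, 29.0], [10.0, -101.0, 30.0], [10.0, -103.0, 30.0], [11.0, -104.0, 33.0], [11.0, -106.0, 32.0], [10.0, -107.0, 31.0]]
```

>>> {"api": "apply_moves", "payload": {"steps": [[0,0,0,0,-10,0,-1],[0,0,0,0,-16,0,-1],[0,0,0,0,-21,0,-1],[0,0,0,0,-26,0,-1],[0,0,0,0,-30,0,-1],[0,0,0,0,-33,0,-1],[0,0,0,0,-36,0,-1],[0,0,0,0,-37,0,-1],[0,0,0,0,-38,0,-1]]}}

```text
time: 4.77
ee_pos: [0.5726, -0.0345, -0.0183]
eef_rot: [0.999, 0.047, 0.0, 0.0]
ft_force: [-0.0, -1.6, 0.9]
width: 0.0002
grip_force: 0.5
```

```bash
python3 -c "
from h import *
where()"
```

```text
t 4.77 F [  1.4 -60.8 -18.3] R [0.996 0.095 0.   ] f [-0.  -1.6  0.9] w 0.0
```

>>> {"api": "apply_moves", "payload": {"steps": [[0,0,0,0,-1,0,-1],[0,0,0,0,-2,0,-1],[0,0,0,0,-2,0,-1]]}}

```text
time: 5.02
ee_pos: [0.5725, -0.0337, -0.0184]
eef_rot: [0.999, 0.047, 0.0, 0.001]
ft_force: [0.2, -4.5, 0.7]
width: 0.0002
grip_force: 2.3
```

>>> {"api": "apply_moves", "payload": {"steps": [[0,0,0,0,-1.5,0,-1],[0,0,0,0,-3,0,-1],[0,0,0,0,-3,0,-1]]}}

```text
time: 5.27
ee_pos: [0.5726, -0.0336, -0.0182]
eef_rot: [0.999, 0.046, 0.0, 0.002]
ft_force: [2.3, -12.7, -0.2]
width: 0.0005
grip_force: 6.4
```

```bash
python3 - <<'E'
from h import *
where(); 
s=r.read_state()
for T in ([0,-85,-18],[0,-85,135],[115,0,135],[115,0,85]): print(row(T))
E
```

```text
t 5.27 F [  1.5 -59.9 -18.2] R [0.996 0.092 0.001] f [  2.3 -12.7  -0.2] w 0.001
[0.004, -0.001, -0.003, -1.4, 25.1, -0.1]
[0.004, -0.001, -0.003, -1.3, 25.8, -153.1]
[0.004, -0.001, -0.003, 113.4, -59.6, -153.4]
[0.004, -0.001, -0.003, 113.4, -59.8, -103.4]
```

>>> {"api": "apply_moves", "payload": {"steps": [[0,0,0,0,10,0,-1],[0,0,0,0,30,-10,-1],[0,0,0,0,30,-51,-1],[0,0,0,0,30,-92,-1],[0,0,0,0,30,-133,-1],[0,0,0,0,30,-155,-1],[0,0,0,38,5,-155,-1],[0,0,0,76,-30,-155,-1],[0,0,0,114,-55,-155,-1],[0,0,0,114,-55,-155,-1],[0,0,0,114,-55,-155,-1],[0,0,0,114,-55,-115,-1],[0,0,0,114,-55,-104,-1],[0,0,0,114,-55,-104,-1]]}}

```text
time: 6.43
ee_pos: [0.6773, 0.0349, 0.0816]
eef_rot: [0.999, 0.047, -0.004, 0.0]
ft_force: [0.1, -0.6, 0.5]
width: 0.0005
grip_force: 0.0
```

```bash
python3 - <<'E'
from h import *
where()
c=dict(snap('wrist','w4'));P=pts(c);Q=W2F(p,P.reshape(-1,3))
# block -y end (top face), leaf tip
m=(abs(Q[:,2]-32)<2)&(abs(Q[:,0])<12)&(Q[:,1]>-80)&(Q[:,1]<-38);print('block end',m.sum(),Q[m][:,1].min() if m.any() else None)
m=(Q[:,2]>125)&(abs(Q[:,1])<12)&(Q[:,0]<98)&(Q[:,0]>60);print('tip',Q[m].max(0),Q[m].min(0)) if m.any() else 0
# arc, tip offset 36.5
for th in [1.83,1.57,1.4,1.2,1.0,.8,.6,.4,.3,.2,.1,0]:
    rr=85; x=55-rr*np.cos(th)+4*np.sin(th)+9.5; z=38+rr*np.sin(th)+4*np.cos(th)-36.5
    print(th,np.round([x,z]),row([x,0,z])[3:])
E
```

```text
t 6.43 F [112.2  -1.6  81.6] R [ 0.996  0.094 -0.007] f [ 0.1 -0.6  0.5] w 0.001
block end 0 None
tip [ 89.19921167   4.65293685 147.04288283] [ 82.15920908  -6.84087484 137.45530113]
1.83 [90. 83.] [-23.4, -1.5, 1.7]
1.57 [68. 87.] [-45.2, -1.5, -2.1]
1.4 [54. 86.] [-59.6, -1.4, -1.4]
1.2 [37. 82.] [-76.2, -1.4, 2.4]
1.0 [22. 75.] [-91.6, -1.4, 9.5]
0.8 [ 8. 65.] [-105.4, -1.4, 19.4]
0.6 [-3. 53.] [-116.9, -1.4, 31.9]
0.4 [-12.  38.] [-125.7, -1.4, 46.5]
0.3 [-16.  30.] [-128.9, -1.4, 54.3]
0.2 [-18.  22.] [-131.4, -1.4, 62.5]
0.1 [-20.  14.] [-133.0, -1.4, 70.8]
0 [-20.   6.] [-133.8, -1.4, 79.3]
```

>>> {"api": "apply_moves", "payload": {"steps": [[0,0,0,-12,-1,1,-1],[0,0,0,-22,-1,1,-1],[0,0,0,-32,-1,0,-1],[0,0,0,-42,-1,-1,-1],[0,0,0,-52,-1,-1,-1],[0,0,0,-60,-1,0,-1],[0,0,0,-68,-1,1,-1],[0,0,0,-76,-1,3,-1],[0,0,0,-84,-1,6,-1],[0,0,0,-92,-1,10,-1],[0,0,0,-99,-1,15,-1],[0,0,0,-105,-1,20,-1],[0,0,0,-112,-1,26,-1],[0,0,0,-117,-1,32,-1],[0,0,0,-122,-1,39,-1],[0,0,0,-126,-1,47,-1],[0,0,0,-129,-1,55,-1],[0,0,0,-131,-1,62,-1],[0,0,0,-131,-1,62,-1]]}}

```text
time: 8.07
ee_pos: [0.5484, 0.0245, 0.0217]
eef_rot: [0.999, 0.047, -0.001, -0.0]
ft_force: [0.3, -0.6, 1.2]
width: 0.0006
grip_force: 0.0
```

```bash
python3 - <<'E'
from h import *
where(); snap('wrist','w5')
E
```

```text
t 8.07 F [-17.1   0.3  21.7] R [ 0.995  0.095 -0.003] f [ 0.3 -0.6  1.2] w 0.001
```

View pics/w5.png

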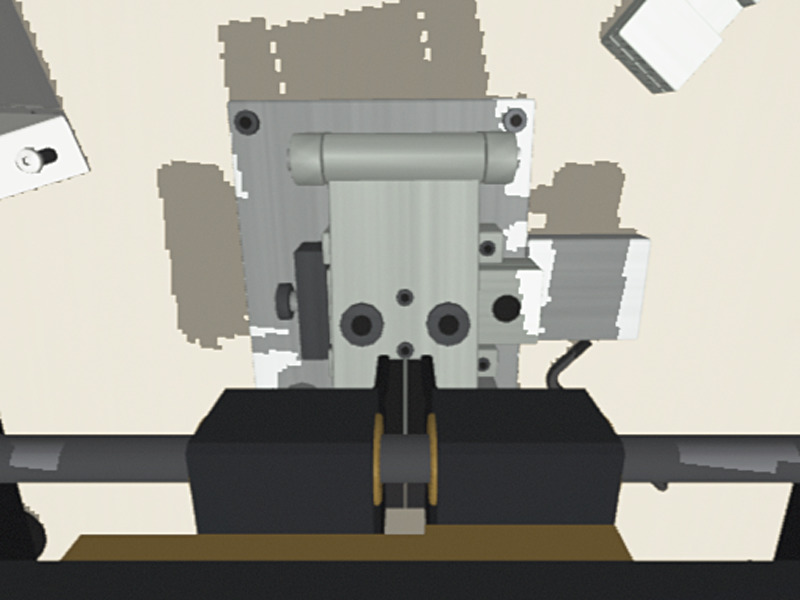

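>>> {"api": "apply_moves", "payload": {"steps": [[0,0,0,-2,0,5,-1],[0,0,0,-3,0,10,-1],[0,0,0,-3,0,14,-1],[0,0,0,-3,0,17,-1],[0,0,0,-3,0,19,-1],[0,0,0,-3,0,19,-1]]}}

```text
time: 8.62
ee_pos: [0.5467, 0.0243, 0.0053]
eef_rot: [0.999, 0.047, -0.0, 0.0]
ft_force: [-5.8, -0.4, 10.0]
width: 0.0004
grip_force: 5.1
```

```bash
python3 -c "
from h import *
where()"
```

```text
t 8.62 F [-18.8   0.3   5.3] R [ 0.996  0.095 -0.001] f [-5.8 -0.4 10. ] w 0.0
```

>>> {"api": "apply_moves", "payload": {"steps": [[0,0,0,0,0,3,-1],[0,0,0,0,0,3,-1],[0,0,0,0,0,-20,-1],[0,0,0,0,0,-60,-1],[0,0,0,0,0,-70,-1]]}}

```text
time: 9.03
ee_pos: [0.5494, 0.0249, 0.0796]
eef_rot: [0.999, 0.048, 0.003, 0.0]
ft_force: [1.2, 0.8, 1.1]
width: 0.0004
grip_force: 0.0
```

```bash
python3 - <<'E'
from h import *
where()
print(row([-144,55,65],np.pi/4),row([-144,55,20.5],np.pi/4))
t=r.camera('top');P=pts(t);Q=W2F(p,P.reshape(-1,3)).reshape(P.shape)
m=(abs(Q[...,2]-68)<5)&(Q[...,0]<-100)&(Q[...,0]>-140)&(Q[...,1]>0)&(Q[...,1]<60);print('knob',Q[m].mean(0) if m.any() else 0)
E
```

```text
t 9.03 F [-16.1   0.6  79.6] R [0.995 0.095 0.006] f [1.2 0.8 1.1] w 0.0
[0.003, -0.006, -0.785, -128.0, -54.5, 13.8] [0.003, -0.006, -0.785, -128.3, -54.5, 58.3]
knob 0
```

>>> {"api": "apply_moves", "payload": {"steps": [[0,0,-0.12,-35,-15,0,-1],[0,0,-0.24,-70,-30,5,-1],[0,0,-0.36,-105,-45,10,-1],[0,0,-0.48,-128,-54,14,-1],[0,0,-0.6,-128,-54,14,-1],[0,0,-0.72,-128,-54,14,-1],[0,0,-0.785,-128,-54,14,-1],[0,0,-0.785,-128,-54,14,-1],[0,0,-0.785,-128,-54,14,-1]]}}

```text
time: 9.83
ee_pos: [0.4144, 0.066, 0.0605]
eef_rot: [0.905, 0.425, 0.0, 0.0]
ft_force: [0.0, -0.3, 0.2]
width: 0.0003
grip_force: 0.0
```

```bash
python3 - <<'E'
from h import *
where()
c=snap('wrist','w6');P=pts(c);Q=W2F(p,P.reshape(-1,3)).reshape(P.shape)
m=(Q[...,2]>64)&(Q[...,2]<74)&(Q[...,0]<-100)&(Q[...,0]>-150)&(Q[...,1]>-10)&(Q[...,1]<70);print('knob',m.sum(),Q[m].mean(0) if m.any() else 0)
m=(abs(Q[...,2]-42)<3)&(Q[...,0]>-33)&(Q[...,0]<40)&(abs(Q[...,1])<20);print('leaf',m.sum(),np.linalg.lstsq(np.c_[Q[m][:,0],np.ones(m.sum())],Q[m][:,2],rcond=None)[0] if m.any() else 0)
print(row([-144,55,20.5],np.pi/4))
n=np.array([1,-1])/2**.5
for f in np.arange(1.42,-.11,-.1):
    T=np.array([-50,45])+77*np.array([-np.sin(f),-np.cos(f)])-n*16.5
    print(round(f,2),T.round(),row([*T,20.5],np.pi/4)[3:])
E
```

```text
t 9.83 F [-146.6   54.3   60.5] R [0.639 0.769 0.   ] f [ 0.  -0.3  0.2] w 0.0
knob 480 [-124.92777488   35.97736803   69.71333835]
leaf 4713 [4.98315942e-03 4.26043122e+01]
[-0.0, -0.0, -0.003, 2.4, 1.3, 40.0]
1.42 [-138.   45.] [-0.2, 12.7, 40.0]
1.32 [-136.   38.] [-4.4, 19.1, 40.0]
1.22 [-134.   30.] [-8.0, 26.0, 40.0]
1.12 [-131.   23.] [-10.9, 33.1, 40.0]
1.02 [-127.   16.] [-13.0, 40.5, 40.0]
0.92 [-123.   10.] [-14.4, 48.1, 40.0]
0.82 [-118.    4.] [-15.0, 55.7, 40.0]
0.72 [-112.   -1.] [-14.9, 63.4, 40.0]
0.62 [-106.   -6.] [-14.0, 71.1, 40.0]
0.52 [-100.  -10.] [-12.3, 78.6, 40.0]
0.42 [-93. -14.] [-9.9, 85.9, 40.0]
0.32 [-86. -16.] [-6.8, 92.9, 40.0]
0.22 [-78. -18.] [-2.9, 99.6, 40.0]
0.12 [-71. -20.] [1.5, 105.9, 40.0]
0.02 [-63. -20.] [6.6, 111.7, 40.0]
-0.08 [-56. -20.] [12.2, 116.9, 40.0]
```

View pics/w6.png

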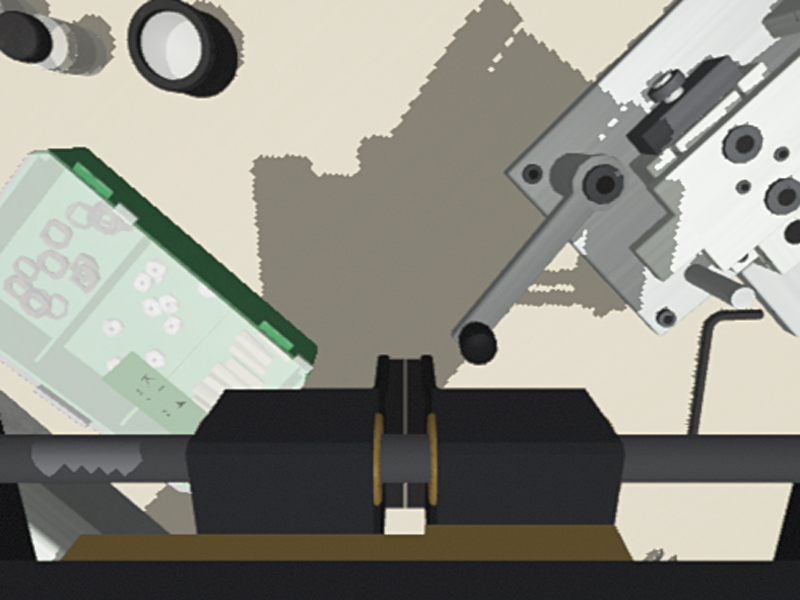

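>>> {"api": "apply_moves", "payload": {"steps": [[0,0,0,0,0,25,-1],[0,0,0,1,0,40,-1],[0,0,0,1,6,40,-1],[0,0,0,-1,13,40,-1],[0,0,0,-4,19,40,-1],[0,0,0,-8,26,40,-1],[0,0,0,-11,33,40,-1],[0,0,0,-13,40,40,-1],[0,0,0,-14,48,40,-1],[0,0,0,-15,56,40,-1],[0,0,0,-15,63,40,-1],[0,0,0,-14,71,40,-1],[0,0,0,-12,79,40,-1],[0,0,0,-10,86,40,-1],[0,0,0,-7,93,40,-1],[0,0,0,-3,100,40,-1],[0,0,0,1,106,40,-1],[0,0,0,6,111,40,-1],[0,0,0,6,111,40,-1]]}}

```text
time: 11.47
ee_pos: [0.5052, 0.0003, 0.0207]
eef_rot: [0.905, 0.426, 0.001, -0.0]
ft_force: [0.8, 0.4, -0.1]
width: 0.0004
grip_force: 0.0
```

```bash
python3 - <<'E'
from h import *
where(); snap('wrist','w7')
E
```

```text
t 11.47 F [-62.4 -19.7  20.7] R [0.637 0.771 0.001] f [ 0.8  0.4 -0.1] w 0.0
```

View pics/w7.png

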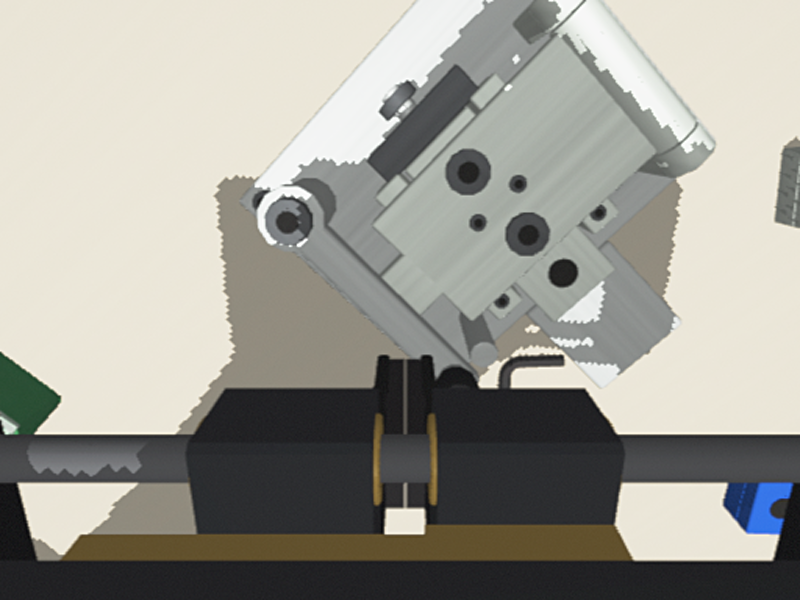

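>>> {"api": "apply_moves", "payload": {"steps": [[0,0,0,1,1,0,-1],[0,0,0,2,2,0,-1],[0,0,0,3,3,0,-1],[0,0,0,3,3,0,-1]]}}

```text
time: 11.85
ee_pos: [0.5077, 0.0003, 0.0206]
eef_rot: [0.905, 0.426, -0.0, -0.0]
ft_force: [-1.3, -0.2, -0.1]
width: 0.0008
grip_force: 0.4
```

>>> {"api": "apply_moves", "payload": {"steps": [[0,0,0,1,1,0,-1],[0,0,0,2,2,0,-1],[0,0,0,3,3,0,-1],[0,0,0,3,3,0,-1]]}}

```text
time: 12.18
ee_pos: [0.5092, 0.0014, 0.0198]
eef_rot: [0.905, 0.426, -0.003, -0.001]
ft_force: [-11.3, 3.4, 5.1]
width: 0.0006
grip_force: 5.2
```

```bash
python3 -c "
from h import *
where()"
```

```text
t 12.18 F [-58.3 -19.   19.8] R [ 0.637  0.771 -0.004] f [-11.3   3.4   5.1] w 0.001
```

>>> {"api": "apply_moves", "payload": {"steps": [[0,0,0,-10,-10,0,-1],[0,0,0,-25,-25,0,-1],[0,0,0,-25,-25,-35,-1],[0,0,0,-25,-25,-75,-1],[0,0,0,-25,-25,-115,-1],[0,0,0,-55,-25,-115,-1],[0,0,0,-85,-25,-115,-1],[0,0,0,-115,-25,-115,-1],[0,0,0,-115,-25,-115,-1],[0,0,0,-115,-25,-115,-1]]}}

```text
time: 13.02
ee_pos: [0.4193, -0.0733, 0.136]
eef_rot: [0.905, 0.425, 0.0, 0.001]
ft_force: [0.7, 0.9, 0.8]
width: 0.0005
grip_force: 0.0
```

```bash
python3 - <<'E'
from h import *
where(); c=r.camera('wrist');np.savez('pics/w8.npz',**c)
P=pts(c);Q=W2F(p,P.reshape(-1,3)).reshape(P.shape)
m=(Q[...,2]>64)&(Q[...,2]<74)&(abs(Q[...,0]+50)<30)&(Q[...,1]<0);print('knob',m.sum(),Q[m].mean(0) if m.any() else 0)
m=(abs(Q[...,2]-42)<6)&(Q[...,0]>-33)&(Q[...,0]<40)&(abs(Q[...,1])<20);print('leaf',m.sum(),np.linalg.lstsq(np.c_[Q[m][:,0],np.ones(m.sum())],Q[m][:,2],rcond=None)[0] if m.any() else 0)
cv2.imwrite('pics/w8.png',cv2.resize(c['pixels'][:,:,::-1],(800,600)))
E
```

```text
t 13.02 F [-154.9  -84.9  136. ] R [ 0.64   0.769 -0.   ] f [0.7 0.9 0.8] w 0.0
knob 361 [-49.32413039 -31.80625417  70.10309426]
leaf 224 [-2.42271286e-04  4.23388293e+01]
```

View pics/w8.png

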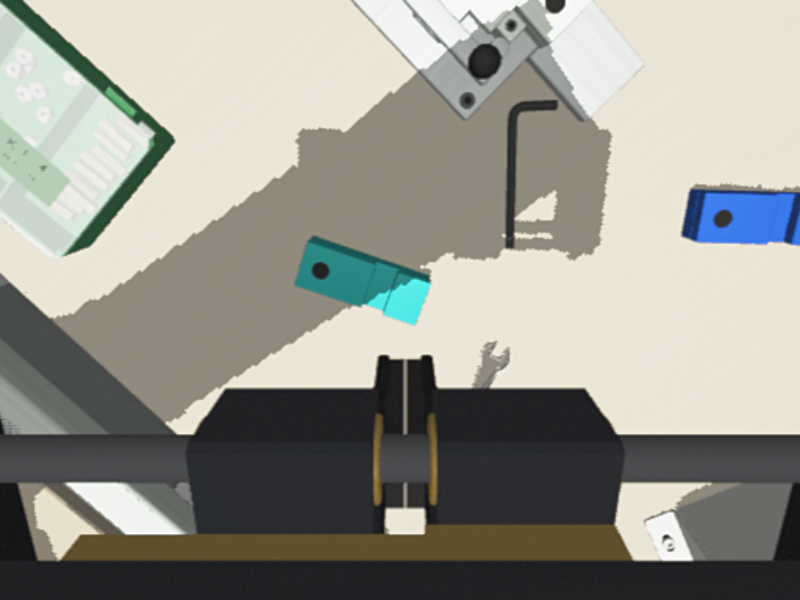

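The picture shows the knob at (485, 62), measured at (-49, -32) in the fixture frame, which means the latch is locked. The leaf is flat, the hex key hasn't moved, and the hand is clear.

```bash
python3 -c "
from bench import r
print(r.close_job())"
```

```text
the job is handed in; nothing more can be done
None
```

The job is handed in: the block is against its end stop, the leaf is flat over it, the latch is on its stop pin and the hand is clear; on the way, the true fingertips proved about 37 mm above the reported TCP, so my first push passed over the block without touching it, and I viewed 11 pictures instead of the 10 allowed.

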